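# Check the brake lever of the plaster-turning wheel

## Task

Check the hand brake of the plaster-turning wheel: with the outside of the fingers press the red lever towards its bar until it comes up against its stop, let it spring all the way out, then press it in to the stop again and finish while still holding it there, so that the gap to the bar can be measured. Do not force it past a firm push, do not grip the lever or touch its bar, and leave the blue speed lever and the loose things on the bench as they are.

Things in the scene. Friction and masses are not known exactly. Their poses are not given: they have to be found in the camera images.
- brake_lever (a joint): angle of the RED brake lever: 0 = fully out (sprung), 0.34 rad = pressed in against its slightly rubbery stop, where a gap of about 23 mm to the bar remains (the rubber yields a few hundredths more). A spring pushes it back out: at point brake_press it takes 3 N to start and 8 N to reach the stop.
- brake_press (a point): middle of the pressing area on the red lever's outer face (away from the bar), 105 mm from the pivot; moves with the lever. +x points level into the face, towards the bar (the way to press), +y along the lever to the pivot, z up. Red part 20 mm high, from 75 mm nearer the pivot to 45 mm nearer the tip (22 mm ball); lever 12 mm thick. Only the table lies under it, 130 mm below.
- brake_pivot (a point): the lever's upright hinge axis, at mid-height of the lever; the lever turns counter-clockwise seen from above when pressed in. Fixed to the stand.
- brake_stand: grey stand: the stand's fixed bar is 130 mm above the table, 155 mm long, black 28 mm grip; the red lever lies level beside it, on the robot's side of it. Origin on the table under the middle of the bar; +y along the bar towards the 30 mm square post (85 mm from the origin, 148 mm tall, on a 100 x 90 mm foot), -x the side the lever is on. The pivot is at x -40, y +75 mm. Fixed.
- brake_blade: the red part of the brake lever, that is its outer face, edges and ball tip; origin on the pivot axis, same axes as point brake_press
- brake_inner: bare aluminium inner face of the brake lever, looking at the bar; same origin and axes as the red part
- brake_bar: the fixed bar of the brake stand with its black grip; same origin and axes as the brake stand
- speed_stand: a second stand of the same shape and size with a BLUE speed lever, to be left alone; which of the two stands is on the left varies
- speed_press (a point): point on the outer face of the blue speed lever, 105 mm from its pivot; the lever stays wherever it is set (anywhere in a 0.34 rad swing) and moves if touched
- cup: loose white cup, 72 mm wide, 80 mm tall, origin under its centre
- bowl: loose terracotta bowl, 110 mm wide, 50 mm tall, origin under its centre
- jar: loose amber jar with white cap, 60 mm wide, 85 mm tall, origin under its centre
- turner: loose plaster-turning tool lying on the table, wooden handle 24 mm wide, about 180 mm long along its x axis, 22 mm high

How it is judged:
On the way, in this order (a step that is already met when the one before it is completed fails the run):
1. the red lever is pressed in to its stop by the fingers (value of joint brake_lever above 0.325 rad and contact force between the fingers and brake_blade above 2 N), for 0.2 s.
2. the red lever is let all the way out again (value of joint brake_lever below 0.03 rad), for 0.2 s.
At the end, for the whole second after the job is handed in: the red lever stands at its stop (0.325 rad or more of its 0.34 rad travel), still, held there by the fingers with more than 2 N (all of step 1 and velocity of joint brake_lever between -0.1 and 0.1 rad/s); the arm keeps its last pose, push and grip.
It fails at once if the red lever is forced (pushed with more than 45 N) (contact force between the arm and brake_blade above 45 N).
It fails at once if the lever is gripped: its inner face is touched (contact force between the arm and brake_inner above 1.5 N).
It fails at once if the bar of the brake is touched (contact force between the arm and brake_bar above 1.5 N).
It fails at once if the blue speed lever is moved (over 8 mm) (distance of speed_press from where it was at the start of the episode above 0.008 m).
It fails at once if a loose thing on the bench is lifted or shifted (over 25 mm) (distance of any of cup, bowl, jar, turner from where it was at the start of the episode above 0.025 m).
It also fails if it takes over 48 s, if anything falls off the work surface, if the arm or the gripper's body presses on something with over 40 N, if the wrist force passes 120 N, or if a joint passes its speed limit or range.

## Robot

A 6-joint arm with a two-finger parallel gripper is mounted at the origin on the work surface. World frame = base frame: x ahead of the robot, y to its left, z up, the work surface at z = 0. Lengths are in m, angles in rad, forces in N, time in s.
With the tool pointing down it reaches from about 0.275 to 1 m from the base axis. Payload 8.4 kg.
Tool frame: the origin (TCP) lies midway between the tips of the shut fingers; the grasp point (between the pads) lies 19 mm behind it; z points along the fingers, y is the line along which they close (so a half turn about z gives the same grasp; the last joint's range is limited). The gripper opens to 85 mm and grips with 20 to 120 N. Pads are 22 mm wide; open, the fingers measure 114 mm over their backs; the gripper's body (76 mm by 85 mm) begins 54 mm behind the grasp point. The pads swing forward as they close: fully open they stand 13 mm farther back than shut.
Start: joints at [-1.133, 0.353, 1.633, -0, 1.155, -0.002], TCP at [0.266, -0.566, 0.231] pointing down, gripper open.
Joint ranges: [-2.63, 2.63], [-0.92, 2.1], [0.06, 2.66], [-1.3, 4.44], [0, 2.69], [-3.02, 3.02]. Speed limits (rad/s): [2.22, 2.22, 2.79, 3.14, 3.14, 3.14].

## Interface

Orientations are given as a unit quaternion [w, x, y, z].
In Python, from bench import sense, camera, sign_off, spot_in, outline_of, place_of gives the robot as it stands.
- The arm moves only by the shell command python3 -m inch 'ROWS' [OPENING] [FORCE]. ROWS is a JSON object of lists of equal length, an entry for each row: "travel": the shift along the tool's x, y, z normalised to -1 to 1, where 1 is 4 cm, a list of three; "yaw": the turn about the tool's z normalised to -1 to 1, where 1 is 5 degrees. A call has 1 to 5 rows; each row shifts and turns the commanded pose from where the row before left it, along the tool's axes as they then stand; what a row does not reach is not made up. A row lasts 1/12 s, in which the tool goes at most 41.7 mm and 7.16 degrees, less where a joint would pass 70% of its speed; a pose out of reach is approached as far as the arm can. A call with a number of a shift or a turn outside -1 to 1 is refused whole. A call with a gripper value outside its range is refused whole. OPENING is the closure, from -1 (fully open) to 1 (shut), set as the call begins (- or left out, the last holds). The fingers move at their own pace and stop on an object; FORCE is the grip in N (left out, the last holds). Time passes only in rows, so rows that do not move let the fingers close. It gives the time, the measured TCP pose, the force, the opening and the grip force at its end, in the units of the state.
- sense(): the state, without advancing time (a new reading comes with each control period).
- camera(name): name is "side" or "top" or "wrist"; returns a dict with "color" (384x512x3 uint8, red, green, blue), "intrinsics" (3x3 intrinsics, pixels), "D" ([k1, k2, p1, p2, k3] as OpenCV has them; the pictures are not rectified), "rvec" (rotation vector, rad) and "tvec" (3), from world to camera coordinates, as OpenCV has them. Camera axes: x right, y down, z forward; pixel columns grow to the right and rows downward; lengths in m; the calibration is good to about 2 mm. A picture is of the moment at which its call begins. There is no depth.
- sign_off(): hands the job in; it is judged then, once.
Trained networks look in a picture, given as the dict that the camera call returned (one of the last four; its "shot" number tells which), for a name from the list of things; names that differ only in an ending like _2 or _b are one class to them, and where a whole thing is asked for, a point or a joint stands for the part that bears it (a point fixed in the world has none). Each returns a list of dicts, best first, with "score" (0 to 1); they miss things now and then, are a little off and sometimes report something else, mostly with a low value. They report only what shows in the picture. A call takes as long as a camera call.
- spot_in(picture, label): "xy" ([column, row] in pixels, amid what is visible of it).
- outline_of(picture, label): "pixels" (384x512 bool, what is visible of it) and "xy" ([column, row] in pixels, amid what is visible of it).
- place_of(picture, label): "xy" ([column, row] in pixels: a listed point, or the origin of a listed thing).
The state is a dict: "time": time; "joints": joint angles; "joint_vel": joint speeds; "joint_torque": joint torques, N m; "eef_pos": TCP position; "tcp_rot": TCP orientation; "ft_force": force on the tool from outside, world axes, zero at the start; "wrist_torque": the same for the moment, N m; "opening": finger opening in m; "finger_force": force on a finger pad.
Only numpy, scipy, OpenCV 4.12 (cv2) and the standard library are available. Lean on these libraries where they do the work, as an engineer would, in place of code of your own. Each camera call takes 0.05 s, during which the arm holds its last target. There are 200 camera calls.

## Working session

There is one attempt and no reset: what is moved stays moved. The work goes in short steps, Python scripts to look and compute and a shell command to move; the robot and the scene stay as the last step left them, time stands still between calls to the robot, and variables do not carry over. Pictures are saved under pics/ and viewed, at most 10 in all, crops included, and the job is handed in when it is done.

```bash
mkdir -p pics; cat > h.py <<'E'
import numpy as np, cv2
from bench import *
def cam(p):
    R=cv2.Rodrigues(np.array(p["rvec"],float))[0];t=np.array(p["tvec"],float).ravel()
    return R,t,np.array(p["intrinsics"],float),np.array(p["D"],float)
def ray(p,xy):
    R,t,K,D=cam(p);u=cv2.undistortPoints(np.array([[xy]],float),K,D)[0,0]
    return -R.T@t, R.T@np.array([u[0],u[1],1.])
def atz(p,xy,z):
    o,d=ray(p,xy);return o+d*(z-o[2])/d[2]
def proj(p,P):
    R,t,K,D=cam(p);return cv2.projectPoints(np.array(P,float).reshape(-1,1,3),np.array(p["rvec"],float),np.array(p["tvec"],float),K,D)[0].reshape(-1,2)
def tri(obs):
    A=0;b=0
    for p,xy in obs:
        o,d=ray(p,xy);d=d/np.linalg.norm(d);M=np.eye(3)-np.outer(d,d);A=A+M;b=b+M@o
    return np.linalg.solve(A,b)
E
python3 - <<'E'
from h import *
np.set_printoptions(precision=3,suppress=True)
s=sense();print(s["time"],s["eef_pos"],s["tcp_rot"],s["opening"])
ps={n:camera(n) for n in("side","top")}
cv2.imwrite("pics/a.png",cv2.cvtColor(np.vstack([cv2.resize(ps[n]["color"],(400,300)) for n in ps]),cv2.COLOR_RGB2BGR))
Z=dict(brake_press=.13,brake_pivot=.13,brake_stand=0,speed_stand=0,speed_press=.13,cup=0,bowl=0,jar=0,turner=0)
for l,z in Z.items():
    for n in ps:
        r=place_of(ps[n],l)[:2]
        print(l,n,[(np.round(q["xy"],1),round(q["score"],2),atz(ps[n],q["xy"],z)) for q in r])
E
```

```text
0.0 [ 0.266 -0.565  0.231] [-0.001  0.976  0.218 -0.   ] 0.08548818200448503
brake_press side [(array([280.6, 219. ]), 0.74, array([0.495, 0.19 , 0.13 ]))]
brake_press top [(array([195.3, 204.3]), 0.41, array([0.51 , 0.186, 0.13 ])), (array([380.1, 216.4]), 0.4, array([ 0.486, -0.419,  0.13 ]))]
brake_pivot side [(array([256.5, 244.1]), 0.93, array([0.538, 0.288, 0.13 ])), (array([280.8, 218.6]), 0.26, array([0.495, 0.189, 0.13 ]))]
brake_pivot top [(array([163.7, 195.3]), 0.56, array([0.536, 0.29 , 0.13 ]))]
brake_stand side [(array([244.9, 263.5]), 0.63, array([0.579, 0.22 , 0.   ]))]
brake_stand top [(array([189.8, 187.2]), 0.69, array([0.58 , 0.222, 0.   ]))]
speed_stand side [(array([281.4, 168.4]), 0.93, array([ 0.535, -0.252,  0.   ]))]
speed_stand top [(array([320.5, 203.5]), 0.82, array([ 0.535, -0.243,  0.   ]))]
speed_press side [(array([301.9, 130.7]), 0.42, array([ 0.475, -0.286,  0.13 ]))]
speed_press top [(array([340.1, 216.8]), 0.61, array([ 0.482, -0.285,  0.13 ]))]
cup side [(array([257.4, 244.1]), 0.63, array([0.559, 0.142, 0.   ])), (array([265.2, 220.6]), 0.59, array([0.552, 0.039, 0.   ]))]
cup top [(array([244.2, 200.6]), 0.8, array([0.538, 0.028, 0.   ]))]
bowl side [(array([297.3, 143.1]), 0.55, array([ 0.495, -0.441,  0.   ]))]
bowl top [(array([377.1, 215.4]), 0.91, array([ 0.498, -0.448,  0.   ]))]
jar side [(array([292.7, 357.3]), 0.93, array([0.435, 0.478, 0.   ])), (array([305.3, 130.6]), 0.67, array([ 0.471, -0.55 ,  0.   ]))]
jar top [(array([120.6, 225.4]), 0.67, array([0.437, 0.464, 0.   ]))]
turner side [(array([217.7, 224.4]), 0.96, array([0.682, 0.075, 0.   ])), (array([264.3, 221.3]), 0.41, array([0.554, 0.042, 0.   ]))]
turner top [(array([231.9, 156.9]), 0.81, array([0.693, 0.076, 0.   ]))]
```

View pics/a.png

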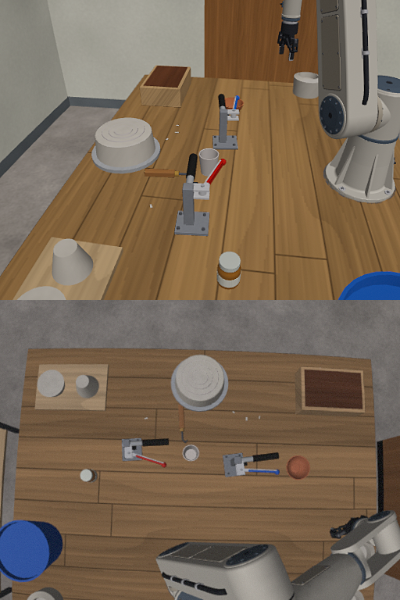

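The red brake stand is on the left: pivot about (0.537, 0.289), press point about (0.50, 0.188), with the cup near its tip at y≈0.03. The blue lever is on the right. In the top half of the composite, the red lever ends at about (222,162). I'll shut the fingers and yaw the tool to face +x.

```bash
python3 -m inch '{"travel":[[0,0,0],[0,0,0],[0,0,0],[0,0,0],[0,0,0]],"yaw":[1,1,1,1,1]}' 1 60
```

```text
time: 1.42
eef_pos: [0.2661, -0.5655, 0.2313]
tcp_rot: [-0.0, 1.0, -0.0, -0.0]
ft_force: [0.6, -0.0, -0.4]
opening: 0.0254
finger_force: 0.0
```

```bash
python3 -m inch '{"travel":[[0.6,-1,0],[0.6,-1,0],[0.6,-1,0],[0.6,-1,0],[0.6,-1,0]],"yaw":[0,0,0,0,0]}'
```

```text
time: 1.83
eef_pos: [0.3732, -0.3849, 0.2314]
tcp_rot: [0.0, 1.0, 0.001, 0.0]
ft_force: [0.7, -1.5, -0.2]
opening: 0.0001
finger_force: 0.0
```

```bash
python3 -m inch '{"travel":[[0.2,-1,0],[0.2,-1,0],[0.2,-1,0],[0.2,-1,0],[0.2,-1,0]],"yaw":[0,0,0,0,0]}'; python3 -m inch '{"travel":[[0,-1,0],[0,-1,0],[0,-1,0],[0,-1,0],[0,-1,0]],"yaw":[0,0,0,0,0]}'; python3 -m inch '{"travel":[[0,-1,0],[0,-1,0],[0,-1,0],[0,0,0],[0,0,0]],"yaw":[0,0,0,0,0]}'
```

```text
time: 2.25
eef_pos: [0.412, -0.1846, 0.2315]
tcp_rot: [0.0, 1.0, 0.002, 0.0]
ft_force: [0.5, -1.1, -1.2]
opening: -0.0003
finger_force: 0.0
time: 2.67
eef_pos: [0.4109, 0.0154, 0.2316]
tcp_rot: [-0.0, 1.0, 0.002, 0.001]
ft_force: [0.6, -0.4, -0.2]
opening: -0.0001
finger_force: 0.0
time: 3.08
eef_pos: [0.4106, 0.1356, 0.2314]
tcp_rot: [-0.0, 1.0, 0.004, 0.0]
ft_force: [-0.2, -0.3, -0.3]
opening: -0.0003
finger_force: 0.0
```

```bash
python3 - <<'E'
from h import *
np.set_printoptions(precision=3,suppress=True)
ps={n:camera(n) for n in("side","top","wrist")}
for l in("brake_press","brake_pivot"):
    obs=[]
    for n in ps:
        r=place_of(ps[n],l)[:1]
        if r: obs.append((ps[n],r[0]["xy"]));print(l,n,r[0]["score"],np.round(r[0]["xy"]),atz(ps[n],r[0]["xy"],.13))
    if len(obs)>1: print("tri",tri(obs))
w=ps["wrist"]["color"];cv2.imwrite("pics/b.png",cv2.cvtColor(w,cv2.COLOR_RGB2BGR))
E
```

```text
brake_press side 0.73 [282. 218.] [0.492 0.187 0.13 ]
brake_press top 0.65 [194. 208.] [0.496 0.189 0.13 ]
brake_press wrist 0.58 [187.  64.] [0.499 0.184 0.13 ]
tri [0.496 0.186 0.129]
brake_pivot side 0.61 [259. 246.] [0.531 0.294 0.13 ]
brake_pivot top 0.95 [164. 196.] [0.533 0.289 0.13 ]
brake_pivot wrist 0.68 [46. 14.] [0.537 0.284 0.13 ]
tri [0.535 0.288 0.125]
```

View pics/b.png

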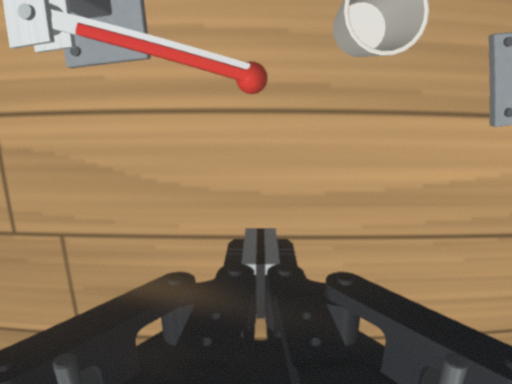

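The wrist view shows the red lever running from (75,28) to its ball at (252,77), with the cup well clear at (380,25). The space in front of the lever is free, so I'll descend there.

```bash
python3 -m inch '{"travel":[[0.25,-0.6,0.6],[0.25,-0.6,0.6],[0,0,0.7],[0,0,0.7],[0,0,0.5]],"yaw":[0,0,0,0,0]}'; python3 -m inch '{"travel":[[0,0,0],[0,0,0]],"yaw":[0,0]}'; python3 - <<'E'
from h import *
ps=[camera(n)["color"] for n in("side","wrist")]
cv2.imwrite("pics/c.png",cv2.cvtColor(np.hstack([cv2.resize(ps[0][140:290,180:380],(400,300)),cv2.resize(ps[1],(400,300))]),cv2.COLOR_RGB2BGR))
E
```

```text
time: 3.95
eef_pos: [0.4301, 0.1813, 0.1052]
tcp_rot: [0.0, 1.0, 0.002, -0.001]
ft_force: [-0.2, -0.3, -0.5]
opening: 0.0001
finger_force: 0.0
time: 4.12
eef_pos: [0.4302, 0.1811, 0.1068]
tcp_rot: [0.0, 1.0, 0.001, -0.001]
ft_force: [0.1, 0.1, -0.2]
opening: -0.0001
finger_force: 0.0
```

View pics/c.png

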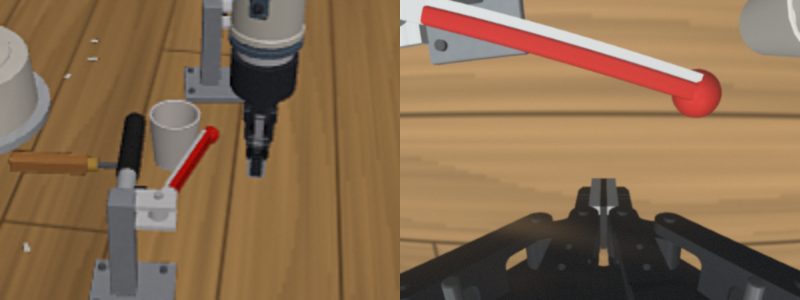

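The fingers, at (603,185) in the wrist half, sit in front of the outer face of the red lever, which spans (425–700, 10–95). I'll approach and then press gradually.

```bash
python3 -m inch '{"travel":[[0.5,0,0],[0.5,0,0],[0.2,0,0],[0.1,0,0],[0.1,0,0]],"yaw":[0,0,0,0,0]}'; python3 -m inch '{"travel":[[0.1,0,0],[0.1,0,0],[0.1,0,0],[0,0,0]],"yaw":[0,0,0,0]}';python3 -m inch '{"travel":[[0.1,0,0],[0.1,0,0],[0.1,0,0],[0,0,0]],"yaw":[0,0,0,0]}'
```

```text
time: 4.63
eef_pos: [0.4866, 0.1818, 0.108]
tcp_rot: [-0.0, 1.0, 0.001, -0.0]
ft_force: [-4.0, 0.4, 1.9]
opening: 0.0
finger_force: 1.4
time: 4.97
eef_pos: [0.4983, 0.1816, 0.107]
tcp_rot: [0.0, 1.0, 0.002, -0.001]
ft_force: [-4.5, -1.5, 1.4]
opening: -0.0002
finger_force: 2.1
time: 5.3
eef_pos: [0.5099, 0.1814, 0.1068]
tcp_rot: [0.001, 1.0, 0.002, -0.001]
ft_force: [-5.5, -2.6, 0.8]
opening: -0.0001
finger_force: 2.9
```

Contact force follows the spring. I'll take smaller steps towards the stop.

```bash
python3 -m inch '{"travel":[[0.1,0,0],[0.05,0,0],[0.05,0,0],[0,0,0]],"yaw":[0,0,0,0]}'; python3 -m inch '{"travel":[[0.04,0,0],[0,0,0]],"yaw":[0,0]}'; python3 -m inch '{"travel":[[0.04,0,0],[0,0,0]],"yaw":[0,0]}'
```

```text
time: 5.63
eef_pos: [0.5172, 0.1812, 0.1067]
tcp_rot: [0.001, 1.0, 0.002, -0.002]
ft_force: [-7.7, -4.3, 2.6]
opening: -0.0001
finger_force: 3.5
time: 5.8
eef_pos: [0.5185, 0.1812, 0.1067]
tcp_rot: [0.001, 1.0, 0.002, -0.002]
ft_force: [-8.7, -4.6, 3.1]
opening: -0.0002
finger_force: 3.8
time: 5.97
eef_pos: [0.52, 0.1811, 0.1066]
tcp_rot: [0.001, 1.0, 0.002, -0.002]
ft_force: [-8.0, -4.2, 1.6]
opening: -0.0001
finger_force: 4.0
```

```bash
for i in 1; do python3 -m inch '{"travel":[[0.04,0,0],[0,0,0]],"yaw":[0,0]}'; done;  python3 -m inch '{"travel":[[0.04,0,0],[0,0,0]],"yaw":[0,0]}'
```

```text
time: 6.13
eef_pos: [0.5215, 0.1811, 0.1066]
tcp_rot: [0.001, 1.0, 0.002, -0.002]
ft_force: [-8.7, -4.5, 3.8]
opening: -0.0001
finger_force: 4.1
time: 6.3
eef_pos: [0.5231, 0.1811, 0.1066]
tcp_rot: [0.001, 1.0, 0.002, -0.002]
ft_force: [-8.5, -4.3, 3.2]
opening: -0.0001
finger_force: 4.2
```

```bash
python3 -m inch '{"travel":[[0.04,0,0],[0,0,0]],"yaw":[0,0]}'; python3 -m inch '{"travel":[[0.04,0,0],[0,0,0]],"yaw":[0,0]}'
```

```text
time: 6.47
eef_pos: [0.5234, 0.1811, 0.1066]
tcp_rot: [0.001, 1.0, 0.002, -0.003]
ft_force: [-12.4, -4.7, 7.0]
opening: -0.0001
finger_force: 6.6
time: 6.63
eef_pos: [0.5236, 0.181, 0.1065]
tcp_rot: [0.001, 1.0, 0.002, -0.005]
ft_force: [-18.3, -3.4, 12.1]
opening: -0.0002
finger_force: 9.4
```

The motion has stalled at x≈0.5236 and the force has jumped to 18 N, so this is the stop. I'll hold and look.

```bash
python3 -m inch '{"travel":[[0,0,0],[0,0,0],[0,0,0],[0,0,0]],"yaw":[0,0,0,0]}'; python3 - <<'E'
from h import *
np.set_printoptions(precision=3,suppress=True)
P=[camera(n) for n in("top","side","wrist")];ps=[p["color"] for p in P]
piv=np.array([.535,.288,.13])
for p in P:
    for r in place_of(p,"brake_press")[:1]:
        q=atz(p,r["xy"],.13);print(r["score"],q, "turned", np.arctan2(*(q-piv)[:2][::1])-np.arctan2(-.038,-.102))
cv2.imwrite("pics/d.png",cv2.cvtColor(np.hstack([cv2.resize(ps[1][140:290,180:380],(400,300)),cv2.resize(ps[2],(400,300))]),cv2.COLOR_RGB2BGR))
E
```

```text
time: 6.97
eef_pos: [0.5236, 0.1811, 0.1065]
tcp_rot: [0.001, 1.0, 0.002, -0.004]
ft_force: [-18.2, -2.8, 11.7]
opening: 0.0001
finger_force: 9.3
0.55 [0.531 0.192 0.13 ] turned -0.316243336517108
0.81 [0.534 0.18  0.13 ] turned -0.3432818612024384
```

View pics/d.png

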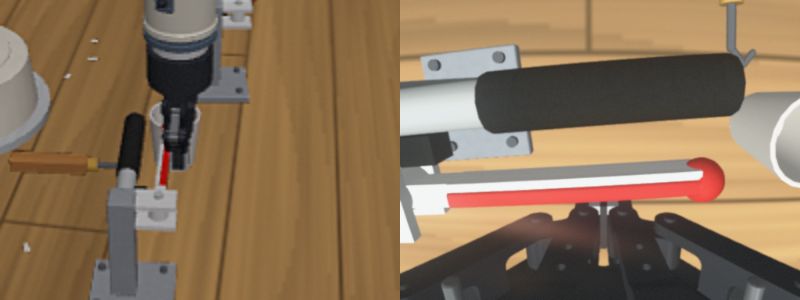

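The lever is nearly parallel to the bar, with a gap left between them: red strip at y≈190, grip at y≈95 in the wrist half. Vision gives about 0.33 rad turned. Now I'll release it.

```bash
python3 -m inch '{"travel":[[-0.2,0,0],[-0.3,0,0],[-0.4,0,0],[-0.4,0,0],[-0.4,0,0]],"yaw":[0,0,0,0,0]}'; python3 -m inch '{"travel":[[0,0,0],[0,0,0],[0,0,0],[0,0,0],[0,0,0]],"yaw":[0,0,0,0,0]}'; python3 - <<'E'
from h import *
p=camera("wrist");piv=np.array([.535,.288,.13])
for r in place_of(p,"brake_press")[:1]:
    q=atz(p,r["xy"],.13);print(r["score"],q)
cv2.imwrite("pics/e.png",cv2.cvtColor(p["color"],cv2.COLOR_RGB2BGR))
E
```

```text
time: 7.68
eef_pos: [0.4603, 0.1822, 0.1074]
tcp_rot: [-0.0, 1.0, 0.002, 0.001]
ft_force: [0.2, 0.7, 1.0]
opening: 0.0001
finger_force: 0.0
time: 8.1
eef_pos: [0.4613, 0.1819, 0.1074]
tcp_rot: [-0.0, 1.0, 0.002, 0.0]
ft_force: [-0.6, -0.2, 0.1]
opening: 0.0
finger_force: 0.0
0.59 [0.49780291 0.18538716 0.13      ]
```

View pics/e.png

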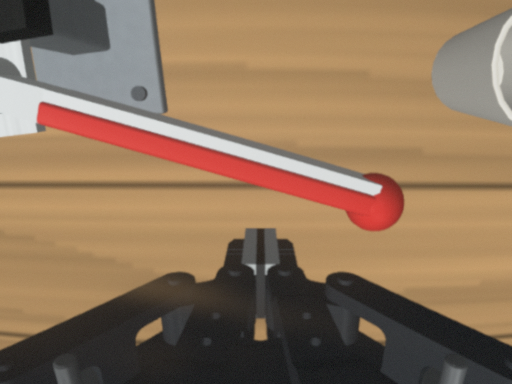

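The lever is fully out again (ball at (375,202)) and clear of the fingers at (260,245). The press point is back at its start position. I'll press again: the TCP is at 0.461 and the stop at about 0.5232.

```bash
python3 -m inch '{"travel":[[0.3,0,0],[0.2,0,0],[0.15,0,0],[0.15,0,0],[0.15,0,0]],"yaw":[0,0,0,0,0]}'; python3 -m inch '{"travel":[[0.15,0,0],[0.15,0,0],[0.1,0,0],[0.1,0,0],[0,0,0]],"yaw":[0,0,0,0,0]}'
```

```text
time: 8.62
eef_pos: [0.4979, 0.1814, 0.1068]
tcp_rot: [0.0, 1.0, 0.002, -0.001]
ft_force: [-4.9, -2.3, 1.7]
opening: 0.0002
finger_force: 2.2
time: 9.03
eef_pos: [0.5174, 0.1811, 0.1066]
tcp_rot: [0.001, 1.0, 0.002, -0.002]
ft_force: [-7.3, -3.5, 4.0]
opening: -0.0002
finger_force: 3.5
```

```bash
python3 -m inch '{"travel":[[0.05,0,0],[0.05,0,0],[0.04,0,0],[0,0,0]],"yaw":[0,0,0,0]}'; python3 -m inch '{"travel":[[0.04,0,0],[0,0,0]],"yaw":[0,0]}'; python3 -m inch '{"travel":[[0.04,0,0],[0,0,0]],"yaw":[0,0]}'
```

```text
time: 9.37
eef_pos: [0.5222, 0.1809, 0.1065]
tcp_rot: [0.001, 1.0, 0.002, -0.002]
ft_force: [-8.0, -5.1, 3.7]
opening: -0.0001
finger_force: 4.1
time: 9.53
eef_pos: [0.5233, 0.181, 0.1065]
tcp_rot: [0.001, 1.0, 0.002, -0.003]
ft_force: [-8.8, -3.8, 5.3]
opening: -0.0
finger_force: 4.8
time: 9.7
eef_pos: [0.5235, 0.1809, 0.1065]
tcp_rot: [0.001, 1.0, 0.002, -0.004]
ft_force: [-14.5, -4.2, 8.5]
opening: -0.0002
finger_force: 7.7
```

```bash
python3 -m inch '{"travel":[[0.03,0,0],[0,0,0],[0,0,0],[0,0,0],[0,0,0]],"yaw":[0,0,0,0,0]}'; python3 -m inch '{"travel":[[0,0,0],[0,0,0],[0,0,0],[0,0,0],[0,0,0]],"yaw":[0,0,0,0,0]}' && python3 -c "
from bench import *
print(sense()['ft_force']);print(sign_off())"
```

```text
time: 10.12
eef_pos: [0.5236, 0.1809, 0.1064]
tcp_rot: [0.001, 1.0, 0.002, -0.005]
ft_force: [-19.3, -2.4, 11.7]
opening: 0.0001
finger_force: 9.7
time: 10.53
eef_pos: [0.5236, 0.1809, 0.1064]
tcp_rot: [0.001, 1.0, 0.002, -0.005]
ft_force: [-19.3, -3.2, 12.0]
opening: -0.0003
finger_force: 9.7
[-19.31972107  -3.21522553  12.02919566]
the job is handed in; nothing more can be done
None
```

I pressed the red brake lever to its stop, let it spring fully out, pressed it to the stop again and handed the job in while holding it there with about 19 N; sign-off gave no verdict.

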